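# Right the tipped paint bottle and close up the row in the paint rack

### The arm

A 6-joint arm with a two-finger parallel gripper is mounted at the origin on the work surface. World frame = base frame: x ahead of the robot, y to its left, z up, the work surface at z = 0. Lengths are in m, angles in degrees, forces in N, time in s.
With the tool pointing down it reaches from about 0.325 to 0.85 m from the base axis. Payload 15.5 kg.
Tool frame: the origin (TCP) lies at the very end of the fingers, on their centre line; the grasp point (between the pads) lies arm.grip_depth behind it (arm.grip_depth is the distance from the TCP to the grasp point, in m); z points along the fingers, y is the line along which they close (so a half turn about z gives the same grasp; the last joint's range is limited). The gripper opens to 91 mm and grips with 3 to 60 N. Pads are 32 mm wide; open, the fingers measure 118 mm over their backs; the gripper's body (76 mm by 178 mm) begins 60 mm behind the grasp point.
Start: joints at [67.351, 28.281, 77.091, -0, 74.628, -5.472], TCP at [0.185, 0.597, 0.214] pointing down, gripper open.
Joint ranges: [-166.48, 166.48], [-47.26, 123.95], [12.59, 153.08], [-70.14, 250.14], [6.76, 159.57], [-176.63, 176.63]. Speed limits (degrees/s): [108.29, 108.29, 147.25, 172.46, 172.46, 172.46].

### API

Orientations are given as a 3x3 rotation matrix whose columns are the frame's x, y, z axes.
In Python, from rig import arm gives the robot as it stands. Calls block until the motion is done:
- arm.move_to(position, orientation): joint-space move of the TCP to a pose.
- arm.move_l(position, orientation=None, feed=0.15): straight line of the TCP; orientation=None keeps the orientation; feed is the mean speed in m/s.
- arm.move_joints(angles): joint-space move.
- arm.grip(opening): finger opening in m; the grip force is fixed at half the most; returns when the fingers have stopped.
- arm.sleep(seconds).
- arm.solve_ik(position, orientation): joint angles nearest the present ones, or None.
- arm.snapshot(name): name is "side" or "top"; returns the picture (384x512x3 uint8, red, green, blue); there is no depth.
- arm.get_calibration(name): a dict with "intrinsics" (3x3 intrinsics, pixels), "cam_to_world" (4x4, takes a point from camera to world coordinates). Camera axes: x right, y down, z forward; pixel columns grow to the right and rows downward; lengths in m; the calibration is good to about 2 mm. A picture is of the moment at which its call begins. get_calibration takes no time and is no camera call.
A pose or a line that the arm cannot do raises arm.Unreachable and nothing moves.
- arm.sign_off(): hands the job in; it is judged then, once.
Readings, each from a call of its own:
- arm.current_t(): time.
- arm.current_joint_positions(): joint angles.
- arm.current_dq(): joint speeds.
- arm.current_tau(): joint torques, N m.
- arm.current_ee_pos(): TCP position.
- arm.current_tool_rot(): TCP orientation.
- arm.current_force(): force on the tool from outside, world axes, zero at the start.
- arm.current_torque(): the same for the moment, N m.
- arm.current_width(): finger opening in m.
- arm.current_grasp_force(): force on a finger pad.
Only numpy, scipy, OpenCV 4.12 (cv2) and the standard library are available. Lean on these libraries where they do the work, as an engineer would, in place of code of your own. Each camera call takes 0.05 s, during which the arm holds its last target. There are 200 camera calls.

### The job

One of the square paint bottles has tipped over: stand it up on the blue felt pad and let go of it, so that one can see it does not leak. Then stand it and the other loose bottle in the paint rack, in line with the two already there, and last slide the rack's end stop gently along until all four bottles are pressed side by side against the fixed end of the rack. Let go, and leave the cup, the glass jar and the painted figure where they are.

Things in the scene. Friction and masses are not known exactly. Their poses are not given: they have to be found in the camera images.
- tipped: White square plastic bottle with red label and red cap, lying on its side on the table, about 0.2 kg. 46 x 46 mm section with 4 mm rounded edges, body 95 mm tall, round cap 27 mm in diameter on top up to 112 mm. Its origin is the centre of its base, z runs from base to cap, x and y are square to its side faces (all four sides alike). Lying, the origin is 23 mm above the table and z is level.
- loose: Same bottle with blue label and cap, standing upright on the table. Its origin is the centre of its base, z runs from base to cap, x and y are square to its side faces (all four sides alike). 
- racked_a: Same bottle with green label and cap, standing in the rack next to the fixed end (a small gap may remain). Its origin is the centre of its base, z runs from base to cap, x and y are square to its side faces (all four sides alike). 
- racked_b: Same bottle with yellow label and cap, standing in the rack beside the green one (a small gap may remain). Its origin is the centre of its base, z runs from base to cap, x and y are square to its side faces (all four sides alike). 
- rack: Low plywood rack, fixed: a trough 340 mm long (its y), 86 mm wide (its x). Origin on the table at mid width; +y points along the row to the fixed end. Floor 15 mm above the table; a 12 mm thick wall on each long side rises to 45 mm above the table, 62 mm between their inner faces (x = -31 and +31 mm). Dark wood cheek, 80 mm high, at the +y end (the fixed end).
- pad: Blue square felt pad, fixed flat on the table, 120 x 120 x 4 mm. Origin at the centre of its underside, x and y along its edges.
- row_start (a point): Point on the rack floor, at mid depth, at the foot of the cheek's inner face, where the row starts (rack x = 0, y = +150 mm, z = 15 mm). The row grows from here towards the rack's -y.
- end_stop (a joint): Slide of the end stop in m along the rack's +y, towards the cheek: its face is 0.250 minus this value from the cheek's (0 is fully open). With four bottles pressed together it reads about 0.066. It stays where it is left; 2 N moves it, and 1 to 2 N more for each bottle it pushes along; 10 to 15 N presses the row firm.
- stop_face (a point): Centre of the end stop's face towards the cheek: an aluminium plate 56 mm wide, 12 mm thick, its top 85 mm above the table. Moves with the stop.
- stop_knob (a point): Top centre of the end stop's red knob: an upright bar 24 mm (rack x) by 18 mm (rack y), its top 104 mm above the table, free to be gripped over its upper 70 mm. It stands 50 mm behind the stop's face, with 29 mm free between knob and plate. Moves with the stop.
- steel_cup: Steel cup, loose, 72 mm wide, 85 mm tall; to be left alone. Origin at the centre of its base.
- glass_jar: Empty glass jar, loose, 72 mm wide, 80 mm tall; to be left alone. Origin at the centre of its base.
- figure: Painted figure on a cork, loose, 40 mm wide, about 100 to 115 mm tall; to be left alone. Origin at the centre of its base.
Mind the look-alikes: they are no part of the job. What is shaped like the loose but orange, purple or turquoise is not meant.

How it is judged (in metres and radians):
On the way, in this order (a step that is already met when the one before it is completed fails the run):
1. the tipped bottle stands upright on the pad, released and at rest (angle between tipped's own z axis and vertical below 0.06 rad and x of tipped in the frame of pad between -0.055 and 0.055 m and y of tipped in the frame of pad between -0.055 and 0.055 m and z of tipped in the frame of pad between 0.001 and 0.008 m and contact force between the fingers and tipped below 0.2 N and linear speed of tipped below 0.02 m/s), for 0.3 s.
2. all four bottles stand in the rack between cheek and end stop, released (angle between each of racked_a, racked_b, tipped, loose's own z axis and vertical below 0.08 rad and x of racked_a in the frame of rack between -0.012 and 0.012 m and y of racked_a in the frame of rack between -0.1 and 0.15 m and z of racked_a in the frame of rack between 0.01 and 0.02 m and x of racked_b in the frame of rack between -0.012 and 0.012 m and y of racked_b in the frame of rack between -0.1 and 0.15 m and z of racked_b in the frame of rack between 0.01 and 0.02 m and x of tipped in the frame of rack between -0.012 and 0.012 m and y of tipped in the frame of rack between -0.1 and 0.15 m and z of tipped in the frame of rack between 0.01 and 0.02 m and x of loose in the frame of rack between -0.012 and 0.012 m and y of loose in the frame of rack between -0.1 and 0.15 m and z of loose in the frame of rack between 0.01 and 0.02 m and contact force between the fingers and tipped below 0.2 N and linear speed of each of tipped, loose below 0.02 m/s and contact force between the fingers and loose below 0.2 N), for 0.2 s.
3. the end stop presses the row against the fixed cheek: at least 1.5 N arrives at the cheek (value of joint end_stop above 0.06 m and (contact force between rack_c3 and racked_a above 1.5 N or contact force between rack_c3 and racked_b above 1.5 N or contact force between rack_c3 and tipped above 1.5 N or contact force between rack_c3 and loose above 1.5 N)), for 0.05 s.
At the end, for the whole second after the job is handed in: All four bottles stand upright (within 0.08 rad) on the rack floor within 12 mm of its mid line, between the cheek and the end stop, released and at rest, and the end stop is closed on them to beyond 0.060 m, so that the gaps in the row add up to less than 6 mm (all of step 2 and contact force between the fingers and racked_a below 0.2 N and linear speed of each of racked_a, racked_b below 0.02 m/s and contact force between the fingers and racked_b below 0.2 N and value of joint end_stop above 0.06 m); the robot touches nothing.
It fails at once if the steel cup is knocked over or moved more than 20 mm (distance of steel_cup from where it was at the start of the episode above 0.02 m or angle between steel_cup's own z axis and vertical above 0.3 rad).
It fails at once if the glass jar is knocked over or moved more than 20 mm (distance of glass_jar from where it was at the start of the episode above 0.02 m or angle between glass_jar's own z axis and vertical above 0.3 rad).
It fails at once if the figure is knocked over or moved more than 20 mm (distance of figure from where it was at the start of the episode above 0.02 m or angle between figure's own z axis and vertical above 0.3 rad).
It fails at once if the end stop is rammed into a bottle with more than 35 N (contact force between end_stop_c0 and racked_a above 35 N or contact force between end_stop_c0 and racked_b above 35 N or contact force between end_stop_c0 and tipped above 35 N or contact force between end_stop_c0 and loose above 35 N).
It also fails if it takes over 72 s, if anything falls off the work surface, if the arm or the gripper's body presses on something with over 40 N, if the wrist force passes 120 N, or if a joint passes its speed limit or range.

## Working session

There is one attempt and no reset: what is moved stays moved. The work goes in short steps, each a Python script; the robot and the scene stay as the last script left them, time stands still between calls to the robot, and variables do not carry over. Pictures are saved under pics/ and viewed, at most 10 in all, crops included, and the job is handed in when it is done.

```bash
mkdir -p pics; ls; python3 - <<'E'
from rig import arm
import cv2,numpy as np
np.set_printoptions(precision=4,suppress=True)
for n in("top","side"):
    im=arm.snapshot(n); cv2.imwrite(f"pics/{n}0.png",cv2.resize(im[:,:,::-1],(800,600),interpolation=cv2.INTER_CUBIC)); cv2.imwrite(f"raw_{n}0.png",im[:,:,::-1])
    c=arm.get_calibration(n); print(n,c["intrinsics"],c["cam_to_world"])
print(arm.grip_depth,arm.current_t(),arm.current_width(),arm.current_tool_rot())
E
```

```text
pics
top [[370.1081   0.     258.3326]
 [  0.     370.1081 190.089 ]
 [  0.       0.       1.    ]] [[-0.0029 -0.985   0.1727  0.4364]
 [-1.      0.0031  0.0014  0.0412]
 [-0.0019 -0.1727 -0.985   0.9938]
 [ 0.      0.      0.      1.    ]]
side [[373.4275   0.     260.5809]
 [  0.     373.4275 186.7175]
 [  0.       0.       1.    ]] [[ 0.9977 -0.0447  0.051   0.4988]
 [-0.0673 -0.7473  0.661  -0.6761]
 [ 0.0086 -0.6629 -0.7486  0.8622]
 [ 0.      0.      0.      1.    ]]
0.0188 0.1 0.09112479639728685 [[-0.9554  0.2953 -0.0004]
 [ 0.2953  0.9554 -0.001 ]
 [ 0.0001 -0.0011 -1.    ]]
```

View pics/top0.png

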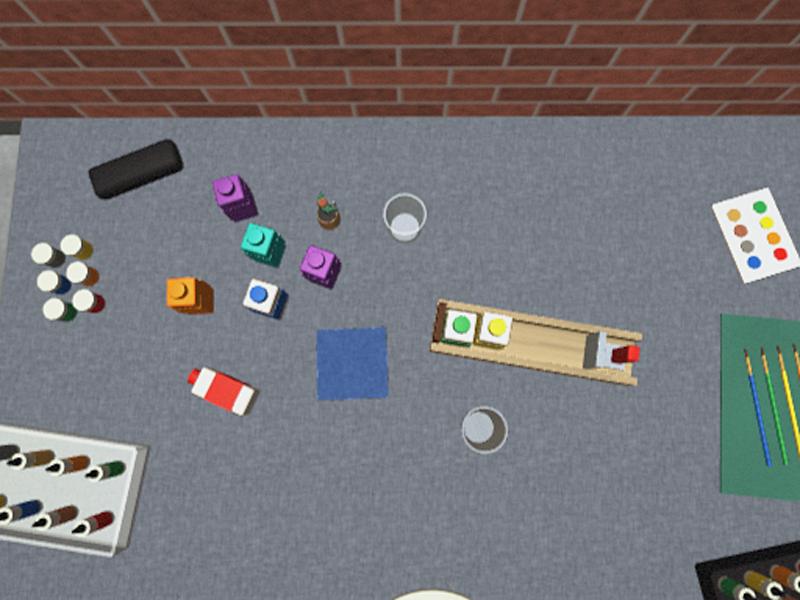

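View pics/side0.png

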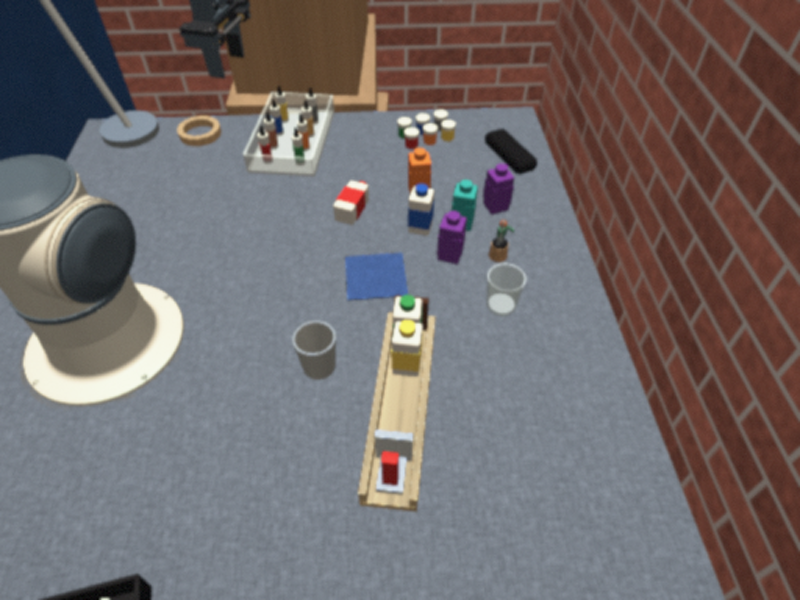

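The top view, in 800x600 pixels, shows:
- tipped bottle at (222,390), cap to the upper left
- pad at (352,363)
- blue loose bottle at (263,296), with the purple bottle beside it at (320,265)
- rack from the cheek at (437,326) to the knob at (625,353)
- steel cup at (485,430), jar at (405,217), figure at (328,212)

The side view agrees. Next I'll zoom in to get corners.

```bash
python3 - <<'E'
import cv2,numpy as np
im=cv2.imread("raw_top0.png")
def crop(x,y,w,h,s):
    c=cv2.resize(im[y:y+h,x:x+w],None,fx=s,fy=s,interpolation=cv2.INTER_CUBIC)
    for i in range(0,w,10):
        cv2.line(c,(i*s,0),(i*s,4 if (x+i)%50 else 12),(0,255,255),1)
    for j in range(0,h,10): cv2.line(c,(0,j*s),(4 if (y+j)%50 else 12,j*s),(0,255,255),1)
    return c
a=crop(270,185,150,70,5)           # 750x350
b=crop(110,225,65,45,5); c=crop(145,170,60,45,5)
d=np.zeros((580,750,3),np.uint8); d[:350]=a; d[352:577,:325]=b; d[352:577,330:630]=c
cv2.imwrite("pics/zoom.png",d)
E
```

```text
(no output)
```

View pics/zoom.png

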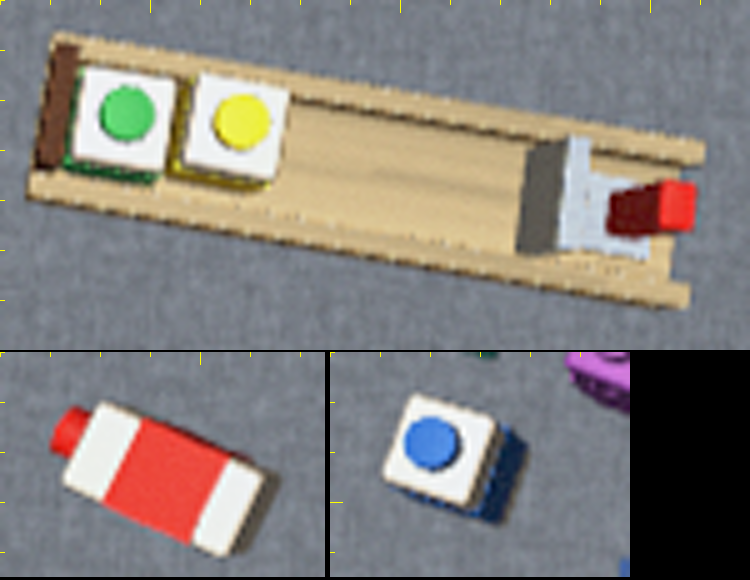

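The zoom shows clear top-face corners for the tipped bottle, the loose bottle, and the rack walls, cheek and stop. I'll convert them on their known height planes and check the sizes.

```bash
cat > vis.py <<'E'
import numpy as np
from rig import arm
np.set_printoptions(precision=4,suppress=True)
def to_plane(uv,z,cam="top"):
    c=arm.get_calibration(cam); T=c["cam_to_world"]
    uv=np.atleast_2d(uv).astype(float)
    d=np.c_[uv,np.ones(len(uv))]@np.linalg.inv(c["intrinsics"]).T@T[:3,:3].T
    o=T[:3,3]; return (o+d*((z-o[2])/d[:,2])[:,None])[:,:2]
def project(p,cam):
    c=arm.get_calibration(cam); T=np.linalg.inv(c["cam_to_world"])
    q=(np.atleast_2d(p)@T[:3,:3].T+T[:3,3])@c["intrinsics"].T; return q[:,:2]/q[:,2:]
E
python3 - <<'E'
from vis import *
import cv2
def zoom(p,o): return (np.array(p)+.5)/5-.5+o
ed=lambda P:np.linalg.norm(P-np.roll(P,-1,0),axis=1)
def show(n,P): 
    e=P-np.roll(P,-1,0); print(n,P.tolist() and P.round(4).tolist(),"ctr",P.mean(0),"edges",ed(P),"ang",np.degrees(np.arctan2(e[:,1],e[:,0]))%90)
show("tipped",to_plane(zoom([(105,50),(272,119),(222,205),(64,130)],(110,225)),.046))
show("loose",to_plane(zoom([(85,41),(170,76),(138,155),(55,128)],(145,170)),.095))
show("yellow",to_plane(zoom([(199,71),(291,94),(272,184),(184,164)],(270,185)),.110))
show("green",to_plane(zoom([(82,66),(177,80),(163,172),(70,160)],(270,185)),.110))
show("rackwall",to_plane(zoom([(55,33),(706,142),(688,293),(28,182)],(270,185)),.045))
show("rackinner",to_plane(zoom([(90,60),(690,160),(675,282),(66,170)],(270,185)),.045))
show("cheek",to_plane(zoom([(57,43),(80,45),(58,172),(36,167)],(270,185)),.080))
show("stop plate",to_plane(zoom([(570,138),(590,140),(577,250),(557,250)],(270,185)),.085))
show("knob",to_plane(zoom([(662,183),(695,180),(695,228),(660,230)],(270,185)),.104))
im=cv2.imread("raw_top0.png"); hsv=cv2.cvtColor(im,cv2.COLOR_BGR2HSV)
def blob(n,lo,hi,roi,z):
    x,y,w,h=roi; m=cv2.inRange(hsv[y:y+h,x:x+w],lo,hi); k,l,s,c=cv2.connectedComponentsWithStats(m)
    i=1+np.argmax(s[1:,4]); r=cv2.minAreaRect(np.argwhere(l==i)[:,::-1].astype(np.float32))
    print(n,s[i,4],to_plane(c[i]+(x,y),z),"rect",to_plane(cv2.boxPoints(r)+(x,y),z).round(4).tolist())
blob("pad",(100,120,60),(125,255,255),(195,200,65,65),.004)
blob("bluecap",(95,150,150),(125,255,255),(145,170,45,35),.112)
blob("gcap",(50,120,120),(75,255,255),(280,190,28,30),.127)
blob("ycap",(24,150,200),(34,255,255),(304,190,28,30),.127)
blob("redlab",(0,150,170),(8,255,255),(125,230,45,40),.046)
E
```

```text
tipped [[0.4884, 0.3683], [0.4534, 0.2817], [0.4108, 0.3051], [0.4482, 0.3868]] ctr [0.4502 0.3355] edges [0.0934 0.0486 0.0898 0.0442] ang [67.9937 61.2577 65.3858 65.3154]
loose [[0.6256, 0.2824], [0.6078, 0.2396], [0.5684, 0.2539], [0.582, 0.2953]] ctr [0.596  0.2678] edges [0.0464 0.042  0.0435 0.0456] ang [67.4035 69.988  71.8597 73.5204]
yellow [[0.5695, -0.0808], [0.5582, -0.1248], [0.5149, -0.1142], [0.5246, -0.0724]] ctr [ 0.5418 -0.098 ] edges [0.0454 0.0446 0.0429 0.0457] ang [75.5499 76.2548 76.9271 79.4491]
green [[0.5722, -0.0243], [0.5652, -0.07], [0.5208, -0.0622], [0.5267, -0.0179]] ctr [ 0.5462 -0.0436] edges [0.0462 0.0451 0.0448 0.046 ] ang [81.3245 80.0565 82.442  81.9178]
rackwall [[0.5996, -0.0154], [0.5416, -0.3496], [0.4647, -0.3347], [0.5221, -0.0005]] ctr [ 0.532 -0.175] edges [0.3392 0.0783 0.3391 0.0789] ang [80.1585 79.0965 80.2616 79.1362]
rackinner [[0.5853, -0.0333], [0.5323, -0.3407], [0.4702, -0.3285], [0.5282, -0.0201]] ctr [ 0.529  -0.1807] edges [0.3118 0.0633 0.3138 0.0587] ang [80.2221 78.9614 79.3655 76.9272]
cheek [[0.5885, -0.0142], [0.5874,
[... 338 characters left out ...]
53, -0.3027], [0.5167, -0.3186], [0.4937, -0.3169], [0.4928, -0.3001]] ctr [ 0.5046 -0.3096] edges [0.016  0.0231 0.0168 0.0226] ang [ 4.9965 85.8297  3.0776 83.589 ]
pad 1947 [[0.496  0.1319]] rect [[0.5525, 0.1958], [0.557, 0.0754], [0.4406, 0.0705], [0.4363, 0.1884]]
bluecap 76 [[0.5977 0.2695]] rect [[0.6092, 0.2812], [0.6091, 0.2593], [0.5869, 0.2584], [0.587, 0.2802]]
gcap 83 [[ 0.5466 -0.0436]] rect [[0.5519, -0.0289], [0.5618, -0.049], [0.5418, -0.0584], [0.5319, -0.0385]]
ycap 84 [[ 0.5431 -0.0975]] rect [[0.5427, -0.0815], [0.5593, -0.0985], [0.5438, -0.1134], [0.5273, -0.0964]]
redlab 352 [[0.4494 0.3359]] rect [[0.4382, 0.3665], [0.4813, 0.347], [0.4605, 0.3043], [0.4178, 0.324]]
```

Sizes match: the wall is 339 mm long, bottles about 46 mm, the cheek 12 mm thick and the plate 56 mm wide. The rack's +y runs at 80.2° with its origin near (0.5296, -0.1673). Next I'll plan the tilt-grasp and uprighting, checking IK only.

```bash
cat > plan.py <<'E'
from vis import *
from scipy.spatial.transform import Rotation as Ro
c,s=np.cos,np.sin
UP=np.array([0,0,1.]); D=np.radians
RACK_ANG=80.2; RY=np.array([c(D(RACK_ANG)),s(D(RACK_ANG)),0]); RX=np.array([RY[1],-RY[0],0]); RACK=np.array([.5296,-.1673,0])
rackp=lambda x,y,z: RACK+RX*x+RY*y+UP*z
PAD=np.array([.496,.132,0])
def lying(az,base):
    u=np.array([c(D(az)),s(D(az)),0]); return np.c_[UP,np.cross(u,UP),u],np.array([*base,.023])
def standing(az,base):   # az: azimuth of the direction the side-grasping tool points
    h=np.array([c(D(az)),s(D(az)),0]); x=-h; return np.c_[x,np.cross(UP,x),UP],np.asarray(base,float)
def tool(B,a,flip,g=(.005,0,.050)):
    R,p=B; z=np.array([-c(a),0,-s(a)]); y=np.array([0,flip,0.]); T=R@np.c_[np.cross(y,z),y,z]
    return p+R@np.array(g)+arm.grip_depth*T[:,2],T
def down(az):            # tool down, closing along azimuth az
    y=np.array([c(D(az)),s(D(az)),0]); return np.c_[np.cross(y,-UP),y,-UP]
TA=66; TU=np.array([c(D(TA)),s(D(TA))]); TB=np.array([.4498,.3357])-.0475*TU
E
python3 - <<'E'
from plan import *
print("orange",to_plane(np.array([183,292])/1.5625,.1),"teal",to_plane(np.array([258,237])/1.5625,.1),"purple",to_plane(np.array([318,262])/1.5625,.1),"tray",to_plane(np.array([147,447])/1.5625,.03),"cup",to_plane(np.array([485,430])/1.5625,.05),to_plane(np.array([405,217])/1.5625,.05))
for a in(20,30,40):
  for f in(1,-1):
    q=arm.solve_ik(*tool(lying(TA,TB),D(a),f)); print("lie",a,f,q)
    for az in(-20,0,20,40,66):
      q=arm.solve_ik(*tool(standing(az,PAD+[0,0,.005]),D(a),f)); print("  st",az,None if q is None else np.round(q))
E
```

```text
orange [[0.6021 0.3894]] teal [[0.6912 0.2751]] purple [[0.6499 0.1782]] tray [[0.36   0.4589]] cup [[ 0.3864 -0.0864]] [[0.7397 0.0398]]
lie 20 1 [ 36.5141  46.1694  81.4856 -10.3055  70.2233  65.5368]
  st -20 [ 40.  67. 133. 235.  81. -72.]
  st 0 [ 21.  87. 149. 203. 122. -70.]
  st 20 None
  st 40 [ -29.   75.  141.  118.   85. -123.]
  st 66 [-32.  60. 121.  82.  70. -91.]
lie 20 -1 [  36.5141   46.1694   81.4856  -10.3055   70.2233 -114.4632]
  st -20 [ 40.  67. 133. 235.  81. 108.]
  st 0 [ 21.  87. 149. 203. 122. 110.]
  st 20 None
  st 40 [-29.  75. 141. 118.  85.  57.]
  st 66 [-32.  60. 121.  82.  70.  89.]
lie 30 1 [ 38.6087  50.8677  73.9138 -13.4139  82.5652  67.6   ]
  st -20 [ 36.  58. 133. 231.  67. -80.]
  st 0 [ 19.  71. 147. 196.  97. -78.]
  st 20 [  -7.   78.  152.  156.  106. -112.]
  st 40 [ -24.   63.  141.  125.   72. -112.]
  st 66 [-29.  53. 122.  82.  61. -84.]
lie 30 -1 [  38.6087   50.8677   73.9138  -13.4139   82.5652 -112.4   ]
  st -20 [ 36.  58. 133. 231.  67. 100.]
  st 0 [ 19.  71. 147. 196.  97. 102.]
  st 20 [ -7.  78. 152. 156. 106.  68.]
  st 40 [-24.  63. 141. 125.  72.  68.]
  st 66 [-29.  53. 122.  82.  61.  96.]
lie 40 1 [ 40.2735  56.0536  66.4763 -16.2503  94.3753  68.4666]
  st -20 [ 31.  48. 131. 231.  50. -90.]
  st 0 [ 17.  54. 142. 194.  66. -85.]
  st 20 [ -4.  57. 145. 161.  70. -99.]
  st 40 [-18.  51. 137. 127.  54. -98.]
  st 66 [-24.  46. 121.  80.  51. -74.]
lie 40 -1 [  40.2735   56.0536   66.4763  -16.2503   94.3753 -111.5334]
  st -20 [ 31.  48. 131. 231.  50.  90.]
  st 0 [ 17.  54. 142. 194.  66.  95.]
  st 20 [ -4.  57. 145. 161.  70.  81.]
  st 40 [-18.  51. 137. 127.  54.  82.]
  st 66 [-24.  46. 121.  80.  51. 106.]
```

```bash
python3 - <<'E'
from plan import *
a=D(25); g=(.005,0,.042)
print("lie",[arm.solve_ik(*tool(lying(TA,TB+0),a,1,g))])
L=lying(TA,TB); L=(L[0],L[1]+[0,0,.12]); print("lift",arm.solve_ik(*tool(L,a,1,g)))
for az in(66,90,30,-20,-35,-50):
  for z in(.005,.10,.2):
    q=arm.solve_ik(*tool(standing(az,PAD+[.015,0.01,z]),a,1,g)); print(az,z,None if q is None else np.round(q))
E
```

```text
lie [array([ 37.2986,  48.0241,  78.8963, -12.0936,  75.6369,  66.6511])]
lift [ 37.2986  39.465   75.0471 -11.719   87.7804  64.0689]
66 0.005 [-28.  57. 120.  84.  65. -87.]
66 0.1 [-28.  44. 120.  79.  67. -73.]
66 0.2 [-28.  30. 118.  73.  71. -56.]
90 0.005 [-24.  56. 101.  58.  76. -69.]
90 0.1 [-24.  46. 102.  57.  81. -61.]
90 0.2 [-24.  36. 100.  56.  88. -50.]
30 0.005 [ -17.   76.  145.  138.   95. -119.]
30 0.1 [ -17.   56.  147.  138.   81. -106.]
30 0.2 [-17.  28. 141. 129.  58. -81.]
-20 0.005 [ 38.  62. 131. 234.  72. -79.]
-20 0.1 [ 38.  46. 132. 239.  64. -92.]
-20 0.2 None
-35 0.005 None
-35 0.1 None
-35 0.2 None
-50 0.005 None
-50 0.1 None
-50 0.2 None
```

```bash
python3 - <<'E'
from plan import *
import cv2
a=D(25); g=(.005,0,.042)
L=lying(TA,TB); hi=(L[0],L[1]+[0,0,.12])
arm.move_to(*tool(hi,a,1,g)); arm.move_l(*tool(L,a,1,g),feed=.12)
print(arm.current_ee_pos(),arm.current_force())
arm.grip(.03); print("w",arm.current_width(),arm.current_grasp_force())
arm.move_l(*tool((L[0],L[1]+[0,0,.15]),a,1,g),feed=.15)
print("w",arm.current_width(),arm.current_force())
arm.move_to(*tool(standing(30,PAD+[.015,.01,.15]),a,1,g))
print(arm.current_t(),arm.current_ee_pos(),arm.current_width(),arm.current_force())
im=np.vstack([arm.snapshot("side")[60:260,120:420],arm.snapshot("top")[100:300,100:400]])
cv2.imwrite("pics/held.png",cv2.resize(im[:,:,::-1],None,fx=1.5,fy=1.5))
E
```

```text
[0.4447 0.3237 0.0116] [ 0.0046 -0.5238 -0.053 ]
w 0.04589301037452705 30.00025302171707
w 0.0460951676399367 [-0.0437 -0.1337 -2.5702]
7.0333 [0.5216 0.1484 0.1841] 0.04595130109311144 [-0.0474 -0.2843 -1.1099]
```

View pics/held.png

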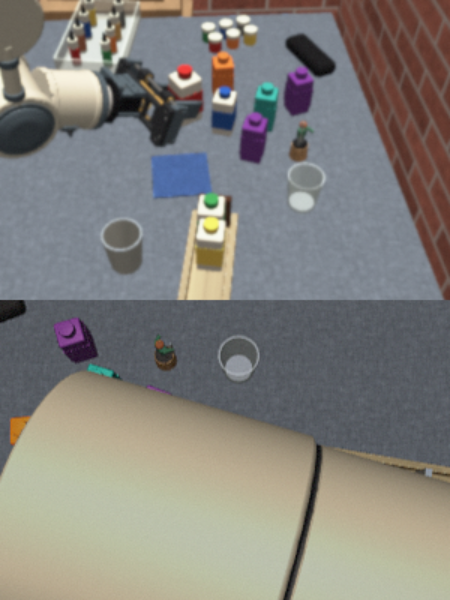

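The side view shows the bottle held upright with its red cap on top at (183,72). I'll lower it onto the pad, release and look.

```bash
python3 - <<'E'
from plan import *
import cv2
a=D(25); g=(.005,0,.042)
P=lambda z:tool(standing(30,PAD+[.015,.01,z]),a,1,g)
arm.move_l(*P(.015),feed=.12); arm.sleep(.2); f0=arm.current_force()
for z in np.arange(.009,.0025,-.001):
    arm.move_l(*P(z),feed=.03); f=arm.current_force(); print(round(z,4),f-f0)
    if (f-f0)[2]>3: break
arm.grip(.085); arm.sleep(.2)
p,R=P(z); arm.move_l(p-.10*R[:,2],feed=.12); arm.sleep(.4)
print(arm.current_t(),arm.current_ee_pos())
arm.move_to(np.array([.45,.10,.30]),down(10)); arm.sleep(.1)
s=arm.snapshot("side"); t=arm.snapshot("top"); cv2.imwrite("raw_top1.png",t[:,:,::-1]); cv2.imwrite("raw_side1.png",s[:,:,::-1])
im=np.vstack([s[60:260,120:420],t[100:300,100:400]])
cv2.imwrite("pics/stood.png",cv2.resize(im[:,:,::-1],None,fx=1.5,fy=1.5)); print(arm.current_t(),arm.current_joint_positions())
E
```

```text
0.009 [1.2053 0.7082 0.2241]
0.008 [0.6904 0.6426 0.453 ]
0.007 [0.1775 1.0556 0.0497]
0.006 [ 0.7359  0.124  -0.1189]
0.005 [ 0.1469 -0.4781 -0.0291]
0.004 [ 1.0163 -0.497  -0.2834]
0.003 [ 0.014  -0.1214  0.3099]Traceback (most recent call last):
  File "<stdin>", line 10, in <module>
rig.Unreachable: the arm cannot follow that straight line within its joint ranges
```

The bottle is released. The backward retreat runs out of joint range, but a straight rise along the descent line is clear because the body stays 20 mm behind the bottle.

```bash
python3 - <<'E'
from plan import *
import cv2
a=D(25); g=(.005,0,.042)
print(arm.current_t(),arm.current_width(),arm.current_grasp_force())
arm.move_l(*tool(standing(30,PAD+[.015,.01,.15]),a,1,g),feed=.15); arm.sleep(.2)
arm.move_to(np.array([.45,.33,.32]),down(70)); arm.sleep(.1)
s=arm.snapshot("side"); t=arm.snapshot("top"); cv2.imwrite("raw_top1.png",t[:,:,::-1]); cv2.imwrite("raw_side1.png",s[:,:,::-1])
im=np.vstack([s[60:260,120:420],t[100:300,100:400]])
cv2.imwrite("pics/stood.png",cv2.resize(im[:,:,::-1],None,fx=1.5,fy=1.5)); print(arm.current_t(),arm.current_joint_positions())
E
```

```text
11.4083 0.08498747416639833 0.0
15.05 [ 30.0901  17.8492  77.3943   0.0177  84.8235 -39.8843]
```

View pics/stood.png

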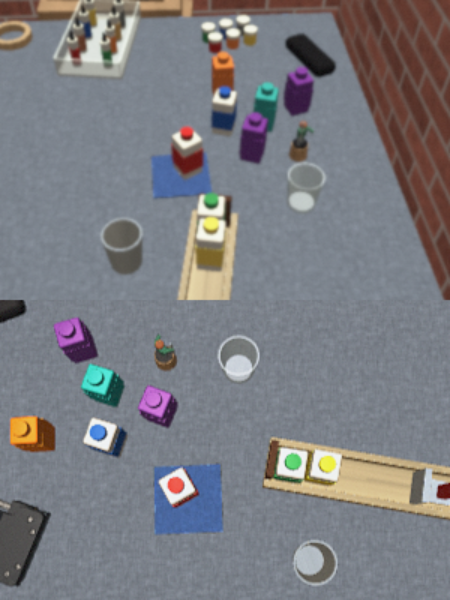

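The red bottle stands on the pad, with its cap at about (176,485) in the crop. I'll measure it, pick it from above and place it in the rack.

```bash
cat > place.py <<'E'
from plan import *
H=.055   # TCP height above the bottle's base
def pose(xy,z,az,flip): return np.array([xy[0],xy[1],z+H]),down(az+180*flip)
def transfer(xy,z0,az,ry,rx=0.,azr=None):
    azr=RACK_ANG-90 if azr is None else azr
    tgt=rackp(rx,ry,0)
    best=None
    for f in(0,1):
        A,B=[arm.solve_ik(*pose(*p,f)) for p in((xy,z0,az),(tgt,.015,azr))]
        if A is not None and B is not None:
            k=max(abs(A[5]),abs(B[5]),)
            if best is None or k<best[0]: best=(k,f)
    f=best[1]; print("flip",f,best[0])
    arm.grip(.085); arm.move_to(*pose(xy,z0+.12,az,f)); arm.move_l(*pose(xy,z0,az,f),feed=.15)
    arm.grip(.03); print("w",arm.current_width())
    arm.move_l(*pose(xy,z0+.14,az,f),feed=.18); print("w",arm.current_width())
    arm.move_to(*pose(tgt,.15,azr,f)); arm.move_l(*pose(tgt,.024,azr,f),feed=.15); arm.sleep(.15); f0=arm.current_force()
    for z in np.arange(.020,.0135,-.001):
        arm.move_l(*pose(tgt,z,azr,f),feed=.03); d=arm.current_force()-f0
        if d[2]>3 or np.hypot(*d[:2])>8: break
    print("down at",z,d); arm.grip(.085); arm.sleep(.1)
    arm.move_l(*pose(tgt,.13,azr,f),feed=.15); print("t",arm.current_t())
E
cat > tip.py <<'E'
from plan import *
import cv2
im=cv2.imread("raw_top1.png"); hsv=cv2.cvtColor(im,cv2.COLOR_BGR2HSV)
roi=(195,200,55,60); x,y,w,h=roi; R=hsv[y:y+h,x:x+w]
m=cv2.inRange(R,(0,150,150),(8,255,255)); k,l,s,cc=cv2.connectedComponentsWithStats(m); i=1+np.argmax(s[1:,4])
cap=to_plane(cc[i]+(x,y),.116)[0]
w_=cv2.inRange(R,(0,0,170),(179,60,255))|(l==i).astype(np.uint8)*255
r=cv2.minAreaRect(np.argwhere(w_)[:,::-1].astype(np.float32)); b=to_plane(cv2.boxPoints(r)+(x,y),.099); e=np.roll(b,-1,0)-b
print("cap",s[i,4],cap,"face",b.mean(0),np.linalg.norm(e,axis=1),np.degrees(np.arctan2(e[:,1],e[:,0]))%90)
E
python3 tip.py
```

```text
cap 80 [0.5113 0.1416] face [0.5117 0.1419] [0.0454 0.0457 0.045  0.0455] [29.9521 30.2015 29.7045 30.6344]
```

Measured (0.5115, 0.1418) at 30°, as planned. Transferring it now.

```bash
python3 - <<'E'
from place import *
transfer((.5114,.1418),.004,30,.017)
transfer((.597,.269),0.,70.5,-.039)
arm.move_to(np.array([.45,.25,.30]),down(60)); arm.sleep(.1)
import cv2
t=arm.snapshot("top"); s=arm.snapshot("side"); cv2.imwrite("raw_top2.png",t[:,:,::-1])
im=np.vstack([cv2.resize(t[185:255,270:420],None,fx=4,fy=4,interpolation=cv2.INTER_CUBIC),cv2.resize(s[180:330,190:340],(600,600))[0:310]])
cv2.imwrite("pics/racked.png",im[:,:,::-1]); print(arm.current_t())
E
```

```text
flip 0 20.950711182314134
w 0.0457767536722905
w 0.04582904479360681
down at 0.013999999999999995 [-5.8993  0.6778 20.8921]
t 24.6
flip 0 51.46658321462933
w 0.0460179277722412
w 0.046121191951977024
down at 0.013999999999999995 [-4.3608  3.5374 18.7632]
t 35.3833
37.3167
```

View pics/racked.png

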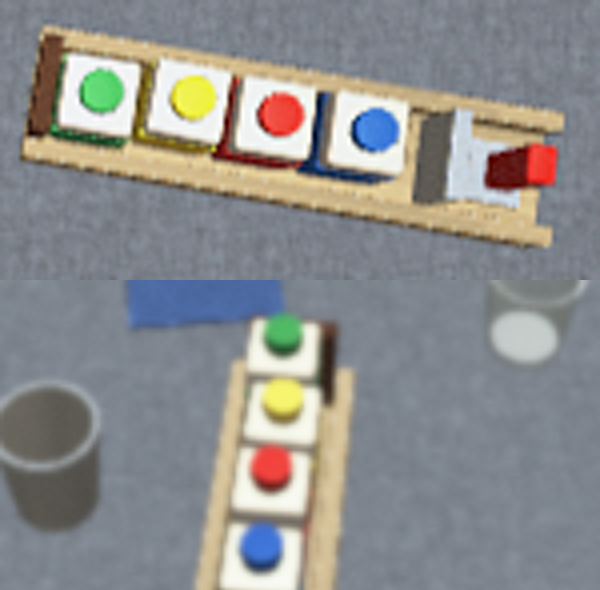

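All four bottles stand in the rack, with caps at (100,90), (195,98), (280,113) and (377,130) and the stop behind them. I'll push the knob from behind in small force-watched steps.

```bash
python3 - <<'E'
from plan import *
R=down(RACK_ANG-90); Z=.060
arm.grip(0.0)
P=lambda y,z=Z: rackp(0,y,z)
arm.move_to(P(-.195,.20),R); arm.move_l(P(-.195),R,feed=.15); arm.sleep(.2)
f0=arm.current_force(); F=lambda:-(arm.current_force()-f0)@RY
y=-.180; arm.move_l(P(y),feed=.08); print("start",F(),arm.current_t())
log=[]
while y<-.098 and arm.current_t()<62:
    y+=.003 if y<-.120 else .0006
    arm.move_l(P(y),feed=.03); f=F(); log.append((round(y,4),round(f,1)))
    if f>12: break
print(log,arm.current_t()); arm.sleep(.15); print("press",F(),arm.current_ee_pos())
E
```

```text
start 0.08003633298954416 42.4417
[(-0.177, np.float64(-0.3)), (-0.174, np.float64(-0.2)), (-0.171, np.float64(-0.6)), (-0.168, np.float64(-1.1)), (-0.165, np.float64(-0.8)), (-0.162, np.float64(-0.2)), (-0.159, np.float64(-0.5)), (-0.156, np.float64(0.3)), (-0.153, np.float64(0.3)), (-0.15, np.float64(-0.9)), (-0.147, np.float64(-0.7)), (-0.144, np.float64(0.6)), (-0.141, np.float64(-0.4)), (-0.138, np.float64(-0.3)), (-0.135, np.float64(0.2)), (-0.132, np.float64(-1.0)), (-0.129, np.float64(-1.0)), (-0.126, np.float64(-0.1)), (-0.123, np.float64(-0.9)), (-0.12, np.float64(-0.1)), (-0.1194, np.float64(3.4)), (-0.1188, np.float64(5.0)), (-0.1182, np.float64(4.5)), (-0.1176, np.float64(4.9)), (-0.117, np.float64(3.6)), (-0.1164, np.float64(5.4)), (-0.1158, np.float64(5.2)), (-0.1152, np.float64(4.6)), (-0.1146, np.float64(4.9)), (-0.114, np.float64(3.8)), (-0.1134, np.float64(5.4)), (-0.1128, np.float64(4.4)), (-0.1122, np.float64(5.2)), (-0.1116, np.float64(5.5)), (-0.111, np.float64(6.2)), (-0.1104, np.float64(7.9)), (-0.1098, np.float64(14.1))] 51.6917
press 13.28654286021749 [ 0.5108 -0.2765  0.06  ]
```

The row pressed firm at 13 N, with the stop where 0.066 should read. I'll back off and check before handing in.

```bash
python3 - <<'E'
from plan import *
import cv2
arm.move_l(rackp(0,-.150,.06),feed=.12); arm.move_l(rackp(0,-.150,.22),feed=.2)
arm.move_to(np.array([.45,.25,.30]),down(60)); arm.sleep(.2)
t=arm.snapshot("top"); s=arm.snapshot("side")
im=np.vstack([cv2.resize(t[185:255,270:420],None,fx=4,fy=4,interpolation=cv2.INTER_CUBIC),cv2.resize(s[150:330,150:360],(600,514))[:310]])
cv2.imwrite("pics/final.png",im[:,:,::-1]); print(arm.current_t())
E
```

```text
55.6333
```

View pics/final.png

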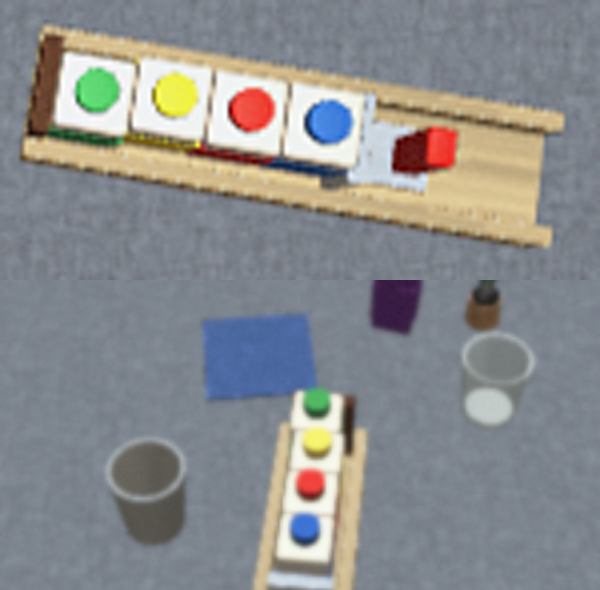

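The row is closed tight: caps at (97,90) to (328,122), the stop plate against the blue bottle, and everything upright.

```bash
python3 -c "
from rig import arm
print(arm.sign_off())"
```

```text
the job is handed in; nothing more can be done
None
```

I handed the job in at about 56 s: the red bottle stood released on the pad, all four bottles are now in the rack, and the end stop pressed them against the cheek with about 13 N; the cup, jar and figure were not touched as far as the pictures show, and sign-off gave no verdict.

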